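# Park the electrode, then hold the chamber insert over the inspection camera

## Task

Turn the pointer knob on the electrode drive's control box back to the red zero mark, which draws the electrode clear of the recording chamber. Then lift the blue chamber insert out of the rig's stage by its white grip tab and, keeping it level, hold it over the upward-looking inspection camera: its glass window 60 mm above the ring light and centred over the lens, the insert's long side along the camera's long side. Finish holding it still there, having touched neither the electrode nor the camera, with the pointer still at zero and everything else on the bench left where it stands.

Things in the scene. Friction and masses are not known exactly. Their poses are not given: they have to be found in the camera images.
- knob (a joint): Pointer angle of the knob on the control box, rad. 0 = white pointer at the red zero mark; positive = turned clockwise seen from above. It starts 0.8 to 1.35 clockwise of zero, can pass zero (range -0.5 to 1.45), turns stiffly (0.04 N m) and stays where it is left. The motor drive follows it: the electrode moves 40 mm per rad along its axis, back as the knob goes to zero.
- knob_grip (a point): Point to grip the black pointer knob: on its vertical turning axis, 10 mm below the top of its bar. The bar is 56 mm long, 14 mm wide, 32 mm high (22 mm of it below this point), on a skirt 52 mm across; the skirt's top is 22 mm below this point, the top of the box 32 mm below. Turns with the knob: x along the bar towards the pointer end (white line), y across the bar, z up.
- control: Control box of the electrode drive, fixed, cream, 150 x 140 x 50 mm (x, y, z); origin at the centre of its underside. The knob's axis is at x = -18 mm, y = 0; the red zero mark lies on the dial in the +x direction from that axis; black scale marks every 10 degrees.
- rig: Recording rig, fixed: dark baseplate (x -90 to 220, y -80 to 80 mm) with an aluminium stage 130 x 110 mm on four pillars, its top 60 mm above the table; origin on the table under the centre of the stage's seat, x pointing from the grip tab's side towards the electrode drive, which rises behind the stage to 260 mm above the table at x 70 to 260 mm. Steel lips 4 mm high locate the insert in the stage, 1.5 mm clear all round.
- electrode: Electrode on the drive, to be left untouched: a thin glass pipette with brass holder and cream amplifier head, 130 mm long, sloping 40 degrees up from its tip in the rig's +x direction. Origin at the tip, axes parallel to the rig's. At the start the tip is close over the insert's window; with the knob at zero the tip stands 65 mm beyond the rig's origin (+x) and 106 mm above the table.
- insert: Recording chamber insert, loose, 60 to 130 g, seated in the rig's stage: blue plate 84 x 46 x 6 mm (x, y, z) with a round glass window of 24 mm and a white upright grip tab. Origin at the centre of the plate's underside, x along its long side towards the window (parallel to the rig's x in the seat), z up.
- tab (a point): Point to grip the insert's white tab: 29 mm above the plate's underside, at x = -26 mm of the insert. The tab is 24 mm long (x), 12 mm thick (y, the way to grip it) and reaches from the plate's top (6 mm above the underside) to 38 mm above the underside. Axes as the insert's.
- window (a point): Centre of the insert's glass window on the underside of the plate: at x = +22 mm, y = 0, z = 0 of the insert (48 mm from the tab point along x, 29 mm below it). Axes as the insert's.
- camera: Upward-looking inspection camera, fixed: aluminium foot 150 x 90 mm (x, y; x is its long side), dark housing 116 x 64 mm, on it a round ring light of 72 mm with the lens in its middle, top of the ring light 70 mm above the table. Origin at the centre of the foot's underside, under the lens.
- focus (a point): Point in the air on the lens axis, 60 mm above the top of the ring light (130 mm above the table), where the window's centre must be held; x along the camera's long side, z up.
- bottle: Bystander: amber bottle with black cap, 60 mm across, 130 mm high; origin at the centre of its underside.
- jar: Bystander: glass jar with blue lid, 68 mm across, 85 mm high; origin at the centre of its underside.
- slidebox: Bystander: green box with white lid, 87 x 62 x 38 mm; origin at the centre of its underside.
- dish: Bystander: flat closed glass dish, 90 mm across, 16 mm high; origin at the centre of its underside.
- driver: Bystander: screwdriver with orange handle lying on the table, 160 mm long along its x; origin on the table beneath it.
- spare_insert: Bystander: spare insert of the same shape as the blue one, dark grey with a black tab, lying on the table; origin and axes as the insert's.
Mind the look-alikes: they are no part of the job. Of the things that look like the insert, the largest one is meant.

How it is judged:
On the way, in this order (a step that is already met when the one before it is completed fails the run):
1. the knob's pointer is at zero while the insert still lies in its seat (value of joint knob between -0.12 and 0.12 rad and z of insert in the frame of rig below 0.064 m), for 0.3 s.
2. the insert is lifted clear of the stage in the fingers, the pointer still at zero (value of joint knob between -0.12 and 0.12 rad and contact force between insert and the fingers above 1 N and contact force between insert and rig below 0.05 N and contact force between insert and camera below 0.05 N and contact force between insert and control below 0.05 N and z of insert in the frame of rig above 0.075 m), for 0.1 s.
At the end, for the whole second after the job is handed in: Insert held still in the fingers only: window within 12 mm sideways and 10 mm in height of the point 60 mm above the ring light, level within 0.12 rad, long side within 0.15 rad of the camera's (either way round); knob within 0.12 rad of zero; every bystander within 20 mm of its start (value of joint knob between -0.12 and 0.12 rad and contact force between insert and the fingers above 1 N and contact force between insert and rig below 0.05 N and contact force between insert and camera below 0.05 N and contact force between insert and control below 0.05 N and horizontal distance between window and focus below 0.012 m and z of window in the frame of focus between -0.01 and 0.01 m and angle between insert's own z axis and vertical below 0.12 rad and angle between the x axis of insert and the x axis of camera, either way round below 0.15 rad and linear speed of insert below 0.02 m/s and angular speed of insert below 0.2 rad/s and distance of each of bottle, jar, slidebox, dish, driver, spare_insert from where it was at the start of the episode below 0.02 m); the arm keeps its last pose, push and grip.
It fails at once if the electrode is touched (contact force between electrode and anything else above 0.5 N).
It fails at once if the camera is touched (contact force between camera and anything else above 1 N).
It fails at once if the insert is tipped by more than 0.35 rad (angle between insert's own z axis and vertical above 0.35 rad).
It fails at once if a bystander is shoved or knocked over (distance of any of bottle, jar, slidebox, dish, driver, spare_insert from where it was at the start of the episode above 0.03 m).
It also fails if it takes over 58 s, if anything falls off the work surface, if the arm or the gripper's body presses on something with over 40 N, if the wrist force passes 120 N, or if a joint passes its speed limit or range.

## Robot

A 7-joint arm with a two-finger parallel gripper is mounted at the origin on the work surface. World frame = base frame: x ahead of the robot, y to its left, z up, the work surface at z = 0. Lengths are in m, angles in rad, forces in N, time in s.
With the tool pointing down it reaches from about 0.4 to 0.85 m from the base axis. Payload 10.4 kg.
Tool frame: the origin (TCP) lies on the centre line of the jaws, within the pads' length; the fingertips stand 14 mm ahead of it and the grasp point (between the pads) lies 5 mm behind it; z points along the fingers, y is the direction in which the jaws open and shut (so a half turn about z gives the same grasp; the last joint's range is limited). The gripper opens to 87 mm and grips with 3 to 60 N. Pads are 19 mm wide; open, the fingers measure 117 mm over their backs; the gripper's body (75 mm by 190 mm) begins 51 mm behind the grasp point.
Start: joints at [1.192, 0.332, -0.065, 1.46, 0.022, 1.35, -0.088], TCP at [0.218, -0.586, 0.237] pointing down, gripper open.
Joint ranges: [-2.6, 2.6], [-0.5, 2.12], [-1.47, 1.34], [0.16, 2.42], [-1.27, 4.41], [0.06, 2.06], [-2.6, 2.6]. Speed limits (rad/s): [2.22, 2.22, 2.79, 2.79, 3.14, 3.14, 3.14].

## Interface

Orientations are given as a rotation vector (axis times angle).
In Python, from bench import r, viewer, workorder gives the robot as it stands.
- The arm moves only by the tool drive_tool, never from a script. Its argument "rows" is a list that holds one entry, the list of rows, each a list of 7 numbers: the shift along the tool's x, y, z in units of 30 mm (1.0 is 30 mm), then the turn, a rotation vector about the tool's x, y, z in units of 8 degrees (1.0 is 8 degrees), then the finger opening in mm, from 0 to 87. In form: [[[tx, ty, tz, wx, wy, wz, claw], ...]]. A call has exactly 10 rows; each row is the pose to reach, as a shift and turn from the pose commanded when the call began, along the tool's axes at that moment; what a row does not reach only later rows make up. A row lasts 1/8 s, in which the tool goes at most 62.5 mm and 10.7 degrees, less where a joint would pass 70% of its speed; a pose out of reach is approached as far as the arm can. A call with a gripper value outside its range is refused whole. The fingers move at their own pace and stop on an object; "newtons" is the grip in N (left out, the last holds). Time passes only in rows, so rows that repeat a pose let the fingers close, or fill a call up. It gives the time, the measured TCP pose, the force and the opening at its end, in the units of the state.
- r.sense(): the state, without advancing time (a new reading comes with each control period).
- viewer.get_image(name): name is "scene" or "top"; returns the picture (384x512x3 uint8, blue, green, red); there is no depth.
- viewer.get_calibration(name): a dict with "fx", "fy", "cx", "cy" (pixels), "camera_from_world" (4x4, takes a point from world to camera coordinates). Camera axes: x right, y down, z forward; pixel columns grow to the right and rows downward; lengths in m; the calibration is good to about 2 mm. A picture is of the moment at which its call begins. get_calibration takes no time and is no camera call.
- workorder.finish_job(): hands the job in, once; it reports no verdict.
Trained networks look in the newest picture that a camera, given by its name, has taken for a name from the list of things; names that differ only in an ending like _2 or _b are one class to them, and where a whole thing is asked for, a point or a joint stands for the part that bears it (a point fixed in the world has none). Each returns a list of dicts, best first, with "score" (0 to 1); they miss things now and then, are a little off and sometimes report something else, mostly with a low value. They report only what shows in the picture. A call takes as long as a camera call. They do not tell look-alikes from the thing itself.
- viewer.boxes_of(camera, target): "extent" ([left, top, width, height] as shares, 0 to 1, of the picture: columns of its width, rows of its height, round what is visible of it).
- viewer.masks_of(camera, target): "region" (384x512 bool, what is visible of it) and "extent" ([left, top, width, height] as shares, 0 to 1, of the picture: columns of its width, rows of its height, round what is visible of it).
The state is a dict: "time": time; "joint_positions": joint angles; "qd": joint speeds; "tau": joint torques, N m; "ee_pos": TCP position; "eef_rot": TCP orientation; "wrist_force": force on the tool from outside, world axes, zero at the start; "ft_torque": the same for the moment, N m; "gripper_width": opening from 0.0 (shut) to 1.0 (fully open).
Only numpy, scipy, OpenCV 4.12 (cv2) and the standard library are available. Lean on these libraries where they do the work, as an engineer would, in place of code of your own. Each camera call takes 0.05 s, during which the arm holds its last target.

## Working session

There is one attempt and no reset: what is moved stays moved. The work goes in short steps, Python scripts to look and compute and a tool call to move; the robot and the scene stay as the last step left them, time stands still between calls to the robot, and variables do not carry over. Pictures are saved under pics/ and viewed, and the job is handed in when it is done.

Besides the shell and the picture viewer there is one more tool, called after "Emit:" by a JSON object that holds its "op" and its "data", one argument or row to a line. drive_tool: Moves the arm, as the interface text tells. Its arguments: {"type":"object","properties":{"rows":{"type":"array","items":{"type":"array","items":{"type":"array","items":{"type":"number"}}}},"newtons":{"type":"number"}},"required":["rows"]}

```bash
ls; mkdir -p pics
python3 - <<'E'
from bench import r, viewer, workorder
import cv2, numpy as np
s=r.sense(); print(s)
for n in ("scene","top"):
    im=viewer.get_image(n); cv2.imwrite(f"pics/{n}0.png",im)
    big=cv2.resize(im,(800,600),interpolation=cv2.INTER_CUBIC); cv2.imwrite(f"pics/{n}0b.png",big)
    c=viewer.get_calibration(n); print(n,{k:np.round(v,4).tolist() if k=="camera_from_world" else v for k,v in c.items()})
E
```

```text
pics
{'time': 0.0, 'joint_positions': array([ 1.19239462,  0.33289406, -0.0647527 ,  1.46094011,  0.02163971,
        1.34985541, -0.08848192]), 'qd': array([ 9.98098368e-04, -3.10061713e-04,  2.47083333e-05,  6.61452155e-04,
       -1.75213347e-03,  9.04578339e-04, -9.88172123e-04]), 'tau': array([-1.58415100e-03, -6.23262262e+01,  2.32576701e-02, -3.89891803e+01,
       -6.13655616e-02,  3.97428323e-02,  1.79822109e-04]), 'ee_pos': array([ 0.21760435, -0.58551832,  0.23574077]), 'eef_rot': array([-3.09064418e+00, -5.55858759e-01,  5.18192707e-04]), 'wrist_force': array([0.08507518, 0.72093863, 0.47845936]), 'ft_torque': array([-0.03606246,  0.01829914,  0.03168555]), 'gripper_width': 0.9969611974910962}
scene {'fx': 347.99934432828553, 'fy': 347.99934432828553, 'cx': 255.86259357510468, 'cy': 187.8736180899977, 'camera_from_world': [[-0.3738, 0.9275, -0.0011, 0.2238], [0.7579, 0.3048, -0.5768, -0.3869], [-0.5347, -0.2165, -0.8169, 1.5812], [0.0, 0.0, 0.0, 1.0]]}
top {'fx': 462.0878033223777, 'fy': 462.0878033223777, 'cx': 242.4569118278414, 'cy': 194.57724790250114, 'camera_from_world': [[-0.0067, -0.9999, -0.0143, 0.009], [-0.9891, 0.0087, -0.1473, 0.5794], [0.1474, 0.0132, -0.989, 1.3614], [0.0, 0.0, 0.0, 1.0]]}
```

View pics/scene0b.png

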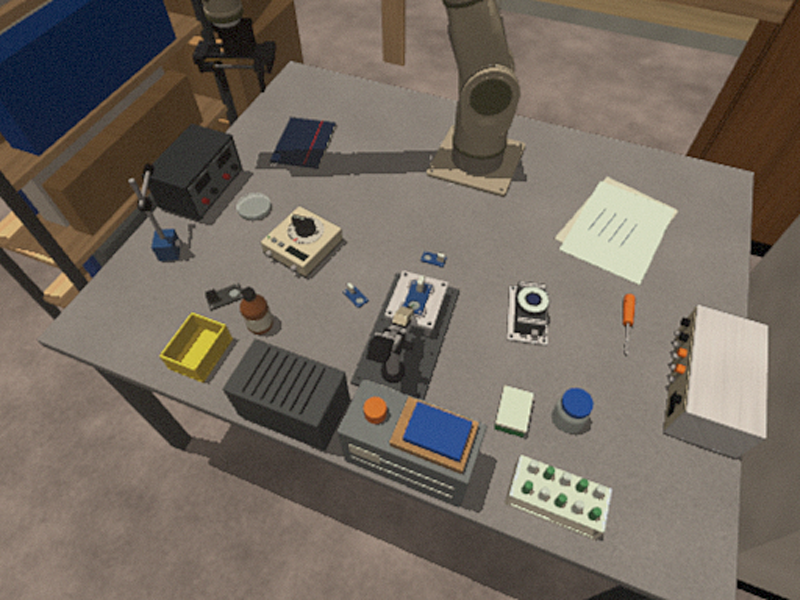

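View pics/top0b.png

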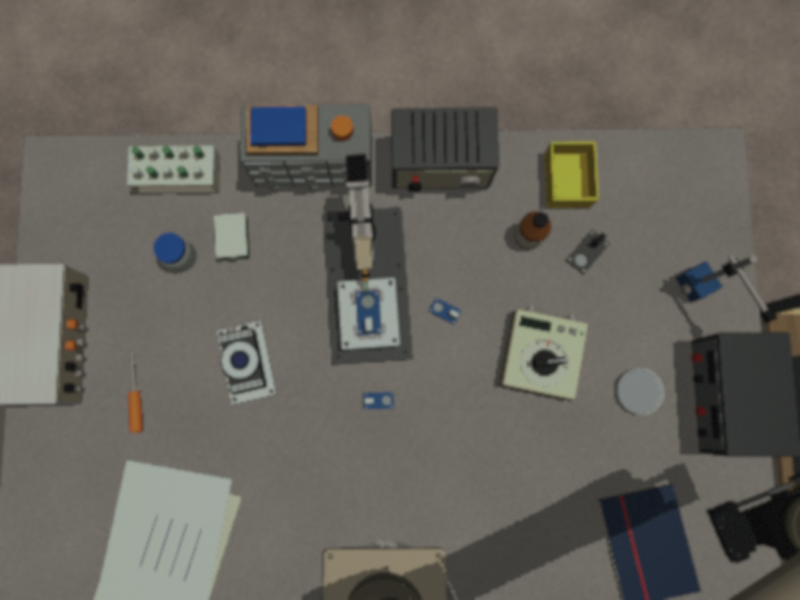

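Top view (800x600 picture): the candidates for the insert are the blue plate in the stage (368,310), small blue plates at (445,311) and (378,400), and a grey spare at (588,250). The stage one is the largest and sits in the seat. I'll check it, the knob and the camera in close crops.

```bash
cat > h.py <<'E'
import numpy as np, cv2
from scipy.spatial.transform import Rotation as R
from bench import r, viewer, workorder
def ray(n,u,v):
    c=viewer.get_calibration(n);T=np.array(c["camera_from_world"])
    d=T[:3,:3].T@np.array([(u-c["cx"])/c["fx"],(v-c["cy"])/c["fy"],1]);o=-T[:3,:3].T@T[:3,3]
    return o,d
def px2w(n,u,v,z):
    o,d=ray(n,u,v); return o+d*(z-o[2])/d[2]
def w2px(n,p):
    c=viewer.get_calibration(n);T=np.array(c["camera_from_world"]);q=T[:3,:3]@np.asarray(p)+T[:3,3]
    return np.array([c["fx"]*q[0]/q[2]+c["cx"],c["fy"]*q[1]/q[2]+c["cy"]])
def crop(im,u0,v0,w,h,s,fn):
    cv2.imwrite(fn,cv2.resize(im[v0:v0+h,u0:u0+w],None,fx=s,fy=s,interpolation=cv2.INTER_CUBIC))
E
python3 - <<'E'
from h import *
im=cv2.imread("pics/top0.png")
a=cv2.resize(im[170:260,200:275],None,fx=5,fy=5,interpolation=cv2.INTER_CUBIC)
b=cv2.resize(im[190:265,310:390],None,fx=5,fy=5,interpolation=cv2.INTER_CUBIC)
c=cv2.resize(im[195:270,130:180],None,fx=5,fy=5,interpolation=cv2.INTER_CUBIC)
cv2.imwrite("pics/a.png",a);cv2.imwrite("pics/b.png",b);cv2.imwrite("pics/c.png",c)
for n in("top",):
  viewer.get_image(n)
  for t in ("control","knob","insert","camera","rig","electrode","spare_insert","bottle"):
    m=viewer.masks_of(n,t)
    for q in m[:4]:
        e=q["extent"]; mm=q["region"].astype(np.uint8)
        ys,xs=np.nonzero(mm); print(t,round(q["score"],2),len(xs),xs.mean().round(1),ys.mean().round(1),cv2.minAreaRect(np.c_[xs,ys].astype(np.float32)))
E
```

```text
control 0.85 2578 347.6 226.1 ((347.86395263671875, 225.05686950683594), (50.19872283935547, 54.53419494628906), 11.0035400390625)
knob 0.69 239 349.3 231.0 ((349.0000305175781, 230.50003051757812), (16.26345443725586, 17.677669525146484), 45.0)
knob 0.37 423 235.5 199.3 ((235.48223876953125, 199.25128173828125), (28.07133674621582, 15.460609436035156), 85.91438293457031)
insert 0.65 416 235.5 199.9 ((235.5, 200.0), (28.0, 15.0), 90.0)
insert 0.64 200 242.0 256.0 ((242.0, 256.0), (10.0, 18.0), 90.0)
insert 0.58 161 284.0 198.3 ((284.1176452636719, 198.47056579589844), (17.492855072021484, 9.603919982910156), 30.963754653930664)
insert 0.37 493 111.8 160.7 ((111.75001525878906, 160.75), (27.577163696289062, 21.21320343017578), 45.0)
camera 0.57 1420 157.3 231.4 ((157.25120544433594, 231.33900451660156), (48.401222229003906, 30.521408081054688), 77.90524291992188)
camera 0.45 4933 233.7 175.0 ((233.2843780517578, 165.10916137695312), (132.6300506591797, 51.89519500732422), 86.1345443725586)
rig 0.8 4949 233.9 174.6 ((233.81982421875, 164.6451416015625), (133.50811767578125, 51.63580322265625), 86.51068115234375)
rig 0.41 430 235.5 199.7 ((235.5, 200.0), (28.0, 15.0), 90.0)
electrode 0.7 239 232.4 162.8 ((232.0, 165.5), (29.0, 10.0), 90.0)
spare_insert 0.59 408 375.8 161.0 ((376.41802978515625, 160.59837341308594), (15.492463111877441, 28.808300018310547), 39.80556869506836)
bottle 0.96 424 341.0 146.5 ((341.0, 146.5), (19.230182647705078, 25.93838882446289), 26.56505012512207)
bottle 0.18 286 349.4 231.5 ((349.2500305175781, 230.75003051757812), (18.384777069091797, 19.091880798339844), 45.0)
```

View pics/a.png

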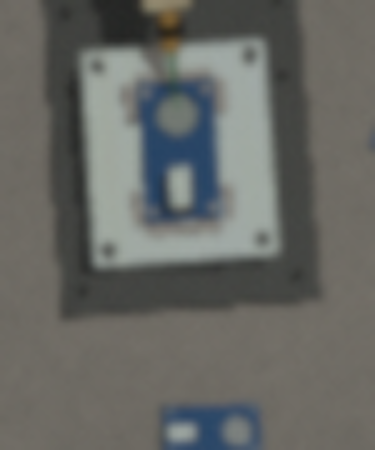

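View pics/b.png

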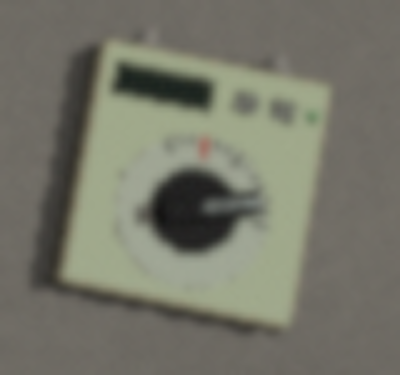

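View pics/c.png

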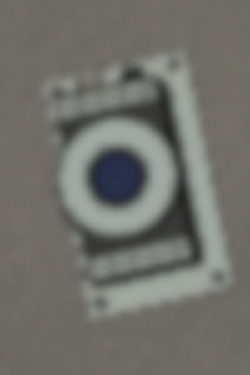

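Crops: stage insert with the tab at (180,187) in crop a and the pipette over its window at (176,113). Knob centre is about (193,208) in crop b, with the red mark up at (204,147) and the white line pointing right. Camera ring is at (118,177) in crop c. Next I'll turn these into positions.

Run:
```python
from h import *
def P(pts,u0,v0,z): return np.array([px2w("top",x/5+u0-.4,y/5+v0-.4,z) for x,y in pts])
def rep(name,C,lx,ly):
    # C: TL,TR,BR,BL ; x axis up in image
    c=C.mean(0); ax=(C[0]+C[1]-C[2]-C[3])[:2]; ay=(C[0]+C[3]-C[1]-C[2])[:2]
    print(name,"c",c.round(4),"lx",np.linalg.norm(ax)/2,lx,"ly",np.linalg.norm(ay)/2,ly,"yawx",np.degrees(np.arctan2(ax[1],ax[0])).round(2),"yawy-90",(np.degrees(np.arctan2(ay[1],ay[0]))-90).round(2))
rep("control",P([(103,42),(330,88),(290,328),(60,282)],310,190,.05),.15,.14)
rep("stage",P([(80,52),(267,38),(284,252),(94,270)],200,170,.06),.13,.11)
rep("insert",P([(142,80),(214,80),(217,218),(143,220)],200,170,.066),.084,.046)
rep("camfoot",P([(45,82),(182,52),(228,287),(92,318)],130,195,.01),.15,.09)
print("window",P([(176,114)],200,170,.066))
print("tabtop",P([(180,183)],200,170,.098))
print("ring",P([(118,177)],130,195,.07))
print("red",P([(204,147)],310,190,.055),"dial",P([(193,208)],310,190,.06),"knobtop",P([(193,208)],310,190,.092),"tip line",P([(262,200)],310,190,.092))
im=cv2.imread("pics/scene0.png")
crop(im,215,160,90,100,6,"pics/sa.png");crop(im,160,125,65,60,8,"pics/sb.png");crop(im,315,170,50,60,8,"pics/sc.png")
```

```text
control c [ 0.4796 -0.312   0.05  ] lx 0.14627411949094118 0.15 ly 0.1377633435573734 0.14 yawx -12.03 yawy-90 -11.95
stage c [0.5605 0.0242 0.06  ] lx 0.1310414927920236 0.13 ly 0.11339958254404439 0.11 yawx 3.81 yawy-90 4.39
insert c [0.5615 0.0253 0.066 ] lx 0.08377338942044779 0.084 ly 0.043590983340804065 0.046 yawx 0.56 yawy-90 0.29
camfoot c [0.472  0.2694 0.01  ] lx 0.14875838004901437 0.15 ly 0.08594878135687704 0.09 yawx 12.32 yawy-90 12.19
window [[0.58280849 0.02703631 0.066     ]]
tabtop [[0.53725162 0.02391925 0.098     ]]
ring [[0.47194245 0.26856237 0.07      ]]
red [[ 0.50125601 -0.31680846  0.055     ]] dial [[ 0.46466035 -0.30774094  0.06      ]] knobtop [[ 0.46251009 -0.30089018  0.092     ]] tip line [[ 0.46682156 -0.34081001  0.092     ]]
```

View pics/sa.png

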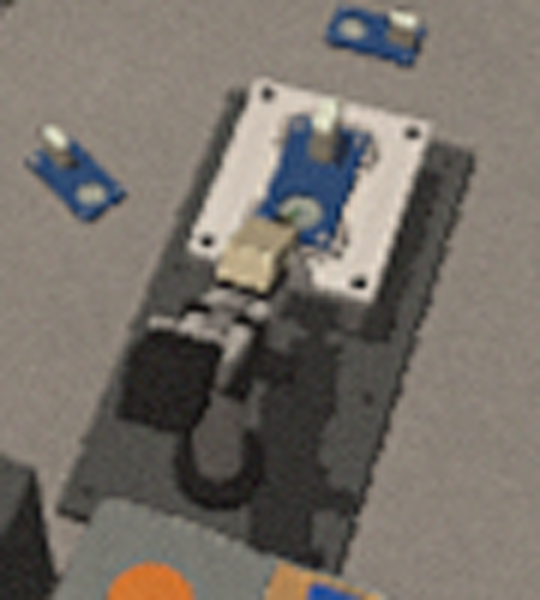

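View pics/sb.png

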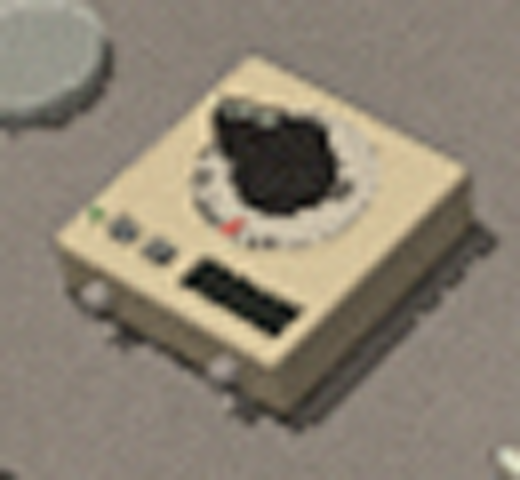

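View pics/sc.png

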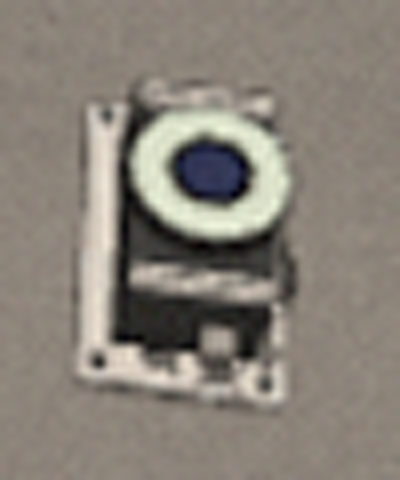

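```bash
cat > ov.py <<'E'
from h import *
def box(x0,x1,y0,y1,z): return [(x0,y0,z),(x1,y0,z),(x1,y1,z),(x0,y1,z)]
def circ(cx,cy,rad,z): return [(cx+rad*np.cos(a),cy+rad*np.sin(a),z) for a in np.linspace(0,6.283,24)]
def draw(im,n,u0,v0,s,x,y,deg,polys,col):
    a=np.radians(deg);Rm=np.array([[np.cos(a),-np.sin(a)],[np.sin(a),np.cos(a)]])
    for p in polys:
        q=[]
        for X in p:
            w=np.r_[Rm@np.array(X[:2])+[x,y],X[2]]; u=w2px(n,w); q.append(((u-[u0,v0]+.5)*s-.5))
        cv2.polylines(im,[np.round(np.array(q)).astype(np.int32)],True,col,1,cv2.LINE_AA)
def view(n,src,u0,v0,w,h,s,objs,fn):
    im=cv2.resize(src[v0:v0+h,u0:u0+w],None,fx=s,fy=s,interpolation=cv2.INTER_CUBIC)
    for o in objs: draw(im,n,u0,v0,s,*o)
    cv2.imwrite(fn,im); return im
def models(ctl,rig,cam,kn):
    c=[(*ctl,[box(-.075,.075,-.07,.07,.05),circ(-.018,0,.026,.06)],(0,0,255)),
       (ctl[0],ctl[1],ctl[2],[[(-.018,0,.05),(.05,0,.05)]],(255,0,255))]
    a=np.radians(ctl[2]);k=(ctl[0]-.018*np.cos(a),ctl[1]-.018*np.sin(a))
    c.append((k[0],k[1],ctl[2]-np.degrees(kn),[box(-.028,.028,-.007,.007,.092),[(0,0,.092),(.028,0,.092)]],(0,255,0)))
    g=[(*rig,[box(-.065,.065,-.055,.055,.06),box(-.09,.22,-.08,.08,.01)],(0,0,255)),
       (*rig,[box(-.042,.042,-.023,.023,.066),circ(.022,0,.012,.066),box(-.038,-.014,-.006,.006,.098)],(0,255,0))]
    m=[(*cam,[box(-.075,.075,-.045,.045,.01),circ(0,0,.036,.07)],(0,0,255))]
    return c,g,m
E
cat > ovrun.py <<'E'
from ov import *
import sys
t=cv2.imread("pics/top0.png");s=cv2.imread("pics/scene0.png")
c,g,m=models((.4796,-.312,-12),(.5605,.0242,4),(.472,.269,12.3),1.24)
L=[("top",t,310,185,80,80,5,c),("scene",s,160,125,65,60,6,c),("top",t,200,165,75,90,5,g),("scene",s,215,160,90,100,4,g),("top",t,130,195,50,75,5,m),("scene",s,315,170,50,60,6,m)]
ims=[view(*x,"pics/tmp.png") for x in L]
for i in range(3):
    A,B=ims[2*i],ims[2*i+1];H=max(A.shape[0],B.shape[0])
    f=lambda x:cv2.copyMakeBorder(x,0,H-x.shape[0],0,0,cv2.BORDER_CONSTANT)
    cv2.imwrite(f"pics/ov{sys.argv[1]}_{i}.png",np.hstack([f(A),f(B)]))
E
python3 ovrun.py a
```

```text
(no output)
```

View pics/ova_0.png

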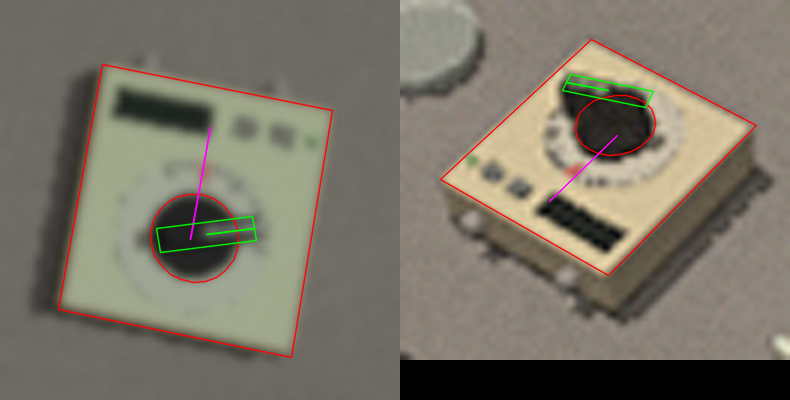

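View pics/ova_1.png

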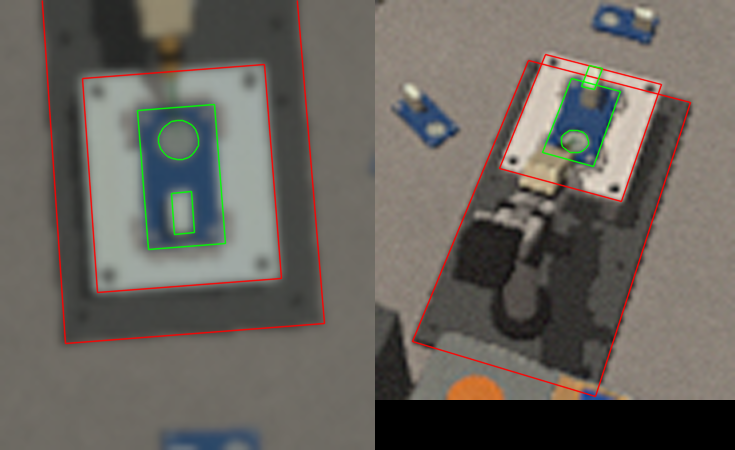

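View pics/ova_2.png

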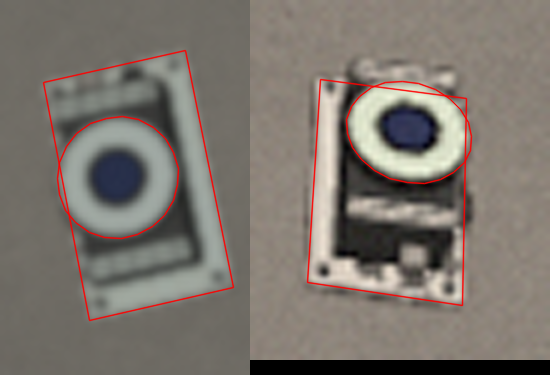

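The overlays agree in both views to within about a pixel. Poses: control (0.480,-0.312,-12°), rig (0.5605,0.0242,4°), camera (0.472,0.269,12.3°), knob about 1.24 rad. Next I'll work out the approach to the knob.

```bash
cat > go.py <<'E'
from h import *
def go(x,y,z,yawy,verbose=True):
    s=r.sense();p=s["ee_pos"];Rm=R.from_rotvec(s["eef_rot"])
    a=np.radians(yawy);yy=np.array([np.cos(a),np.sin(a),0]);zz=np.array([0,0,-1.]);xx=np.cross(yy,zz)
    T=R.from_matrix(np.c_[xx,yy,zz])
    sh=Rm.inv().apply(np.array([x,y,z])-p)/.03; w=np.degrees((Rm.inv()*T).as_rotvec())/8
    m=Rm.as_matrix()
    print("t",s["time"],"p",p.round(4),"yawy",np.degrees(np.arctan2(m[1,1],m[0,1])).round(2),"tilt",np.degrees(np.arccos(-m[2,2])).round(2),"q",s["joint_positions"].round(2),"F",s["wrist_force"].round(1),"g",s["gripper_width"])
    print(" shift",sh.round(3)," turn",w.round(3))
E
python3 -c "
from go import *
go(.462,-.3083,.16,7); go(.462,-.3083,.079,7)
for n,u,v,z in (('bottle',341,146,.06),('dish',409,250,.016)): print(n,px2w('top',u,v,z))
"
```

```text
t 0.55 p [ 0.2177 -0.5859  0.2366] yawy -69.61 tilt 0.01 q [ 1.19  0.33 -0.06  1.46  0.02  1.35 -0.09] F [ 0.7  0.3 -0.1] g 0.9990227165590564
 shift [10.855 -5.837  2.552]  turn [ 1.000e-03  0.000e+00 -9.577e+00]
t 0.55 p [ 0.2177 -0.5859  0.2366] yawy -69.61 tilt 0.01 q [ 1.19  0.33 -0.06  1.46  0.02  1.35 -0.09] F [ 0.7  0.3 -0.1] g 0.9990227165590564
 shift [10.855 -5.837  5.252]  turn [ 1.000e-03  0.000e+00 -9.577e+00]
bottle [ 0.72357573 -0.29635074  0.06      ]
dish [ 0.40933432 -0.49840173  0.016     ]
```

Emit:
{"op": "drive_tool", "data": {
  "rows": [
    [[1.3,-0.7,0,0,0,-1.1,60],[2.6,-1.4,0,0,0,-2.2,60],[3.9,-2.1,0.3,0,0,-3.4,60],[5.2,-2.8,0.7,0,0,-4.6,60],[6.5,-3.5,1.1,0,0,-5.8,60],[7.8,-4.2,1.5,0,0,-7.0,60],[9.1,-4.9,2.0,0,0,-8.2,60],[10.2,-5.5,2.4,0,0,-9.2,60],[10.85,-5.84,2.55,0,0,-9.58,60],[10.85,-5.84,2.55,0,0,-9.58,60]]
  ],
  "newtons": 15
}}

```text
time: 1.8
ee_pos: [0.4625, -0.3074, 0.1601]
eef_rot: [-2.08, -2.354, -0.0]
wrist_force: [-0.3, 0.7, 0.2]
gripper_width: 0.688
```

```bash
python3 -c "
from go import *
go(.462,-.3083,.079,7)
for n in ('top','scene'):
    cv2.imwrite('pics/%s1.png'%n,viewer.get_image(n))
a=cv2.imread('pics/top1.png');b=cv2.imread('pics/scene1.png')
A=cv2.resize(a[170:290,300:430],None,fx=3,fy=3,interpolation=2);B=cv2.resize(b[60:180,130:260],None,fx=3,fy=3,interpolation=2)
cv2.imwrite('pics/k1.png',np.hstack([A,B]))
"
```

```text
t 1.8 p [ 0.4625 -0.3074  0.1601] yawy 7.06 tilt 0.02 q [ 0.88  0.27 -0.44  1.73  0.12  1.17  0.53] F [-0.3  0.7  0.2] g 0.6880654537877786
 shift [-0.028 -0.02   2.702]  turn [ 0.001 -0.002  0.008]
```

View pics/k1.png

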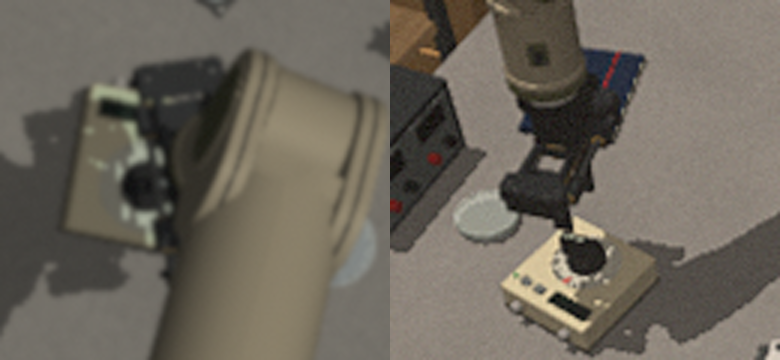

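```bash
python3 -c "
from h import *
for n,o in (('top',(300,170)),('scene',(130,60))):
  for p in ((.4625,-.3074,.146),(.462,-.3083,.092),(.4625,-.3074,.25)): print(n,p,(w2px(n,p)-o)*3+(390 if n=='scene' else 0)*np.array([1,0]))
b=cv2.imread('pics/scene1.png'); crop(b,160,90,70,85,7,'pics/k1c.png')
"
```

```text
top (0.4625, -0.3074, 0.146) [164.05169866 179.53136394]
top (0.462, -0.3083, 0.092) [152.3412139  184.07110993]
top (0.4625, -0.3074, 0.25) [191.68831407 170.74680727]
scene (0.4625, -0.3074, 0.146) [576.62584826 208.99042296]
scene (0.462, -0.3083, 0.092) [582.58325278 238.87496099]
scene (0.4625, -0.3074, 0.25) [562.96323647 144.23523183]
```

View pics/k1c.png

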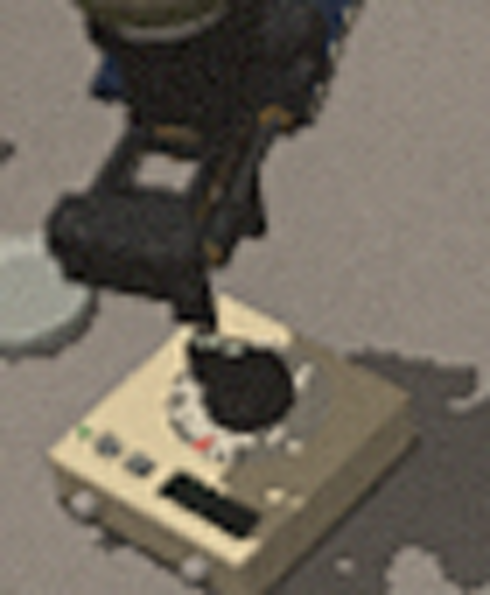

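```bash
python3 -c "
from h import *
for d in (.037,-.037):
  p=np.array([.4625+d*np.cos(.123),-.3074+d*np.sin(.123),.146]); print((w2px('scene',p)-[160,90])*7)
"
```

```text
[199.78467838 327.43216945]
[250.32274884 229.43335047]
```

Projected fingertips match the picture, at (200,327) and (250,229). Descending and gripping.

Emit:
{"op": "drive_tool", "data": {
  "rows": [
    [[0,0,0.4,0,0,0,60],[-0.02,-0.02,1.0,0,0,0,60],[-0.03,-0.02,1.6,0,0,0,60],[-0.03,-0.02,2.2,0,0,0,60],[-0.03,-0.02,2.6,0,0,0,60],[-0.03,-0.02,2.7,0,0,0,60],[-0.03,-0.02,2.7,0,0,0,8],[-0.03,-0.02,2.7,0,0,0,8],[-0.03,-0.02,2.7,0,0,0,8],[-0.03,-0.02,2.7,0,0,0,8]]
  ],
  "newtons": 15
}}

```text
time: 3.15
ee_pos: [0.4615, -0.3093, 0.0794]
eef_rot: [2.081, 2.353, -0.0]
wrist_force: [0.3, -0.3, -0.2]
gripper_width: 0.324
```

```bash
python3 -c "
from go import *
go(.462,-.3083,.079,78);print(r.sense()['ft_torque'],r.sense()['gripper_width']*87)
cv2.imwrite('pics/scene2.png',viewer.get_image('scene'));b=cv2.imread('pics/scene2.png'); crop(b,160,90,70,85,7,'pics/k2c.png')
"
```

```text
t 3.15 p [ 0.4615 -0.3093  0.0794] yawy 7.02 tilt 0.03 q [ 0.87  0.36 -0.43  1.8   0.17  1.02  0.5 ] F [ 0.3 -0.3 -0.2] g 0.32352051232311735
 shift [0.032 0.022 0.012]  turn [ 0.000e+00  4.000e-03 -8.872e+00]
[-0.01349343 -0.11103524 -0.0095086 ] 28.14628457211121
```

View pics/k2c.png

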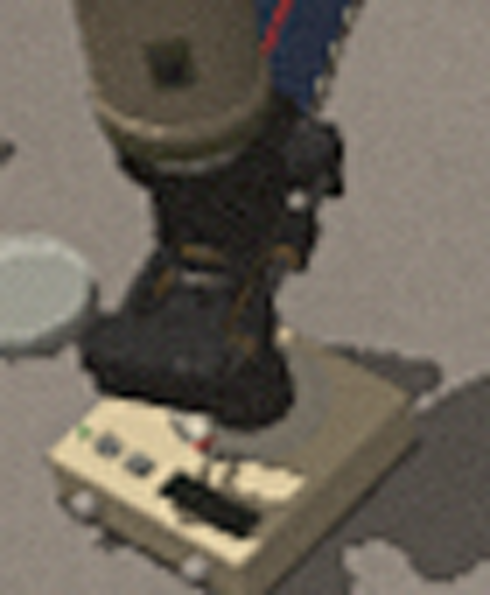

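Fingers at 28 mm, still closing; hold on.

Emit:
{"op": "drive_tool", "data": {
  "rows": [
    [[0,0,0,0,0,0,8],[0,0,0,0,0,0,8],[0,0,0,0,0,0,8],[0,0,0,0,0,0,8],[0,0,0,0,0,0,8],[0,0,0,0,0,-0.1,8],[0,0,0,0,0,-0.3,8],[0,0,0,0,0,-0.6,8],[0,0,0,0,0,-1.0,8],[0,0,0,0,0,-1.0,8]]
  ],
  "newtons": 20
}}

```text
time: 4.45
ee_pos: [0.4629, -0.3089, 0.0793]
eef_rot: [1.908, 2.492, 0.003]
wrist_force: [7.4, 0.4, -3.0]
gripper_width: 0.158
```

```bash
python3 -c "
from go import *
go(.462,-.3083,.079,78);print(r.sense()['ft_torque'],r.sense()['gripper_width']*87)
"
```

```text
t 4.45 p [ 0.4629 -0.3089  0.0793] yawy 15.12 tilt 0.18 q [ 0.89  0.36 -0.45  1.8   0.18  1.02  0.63] F [ 7.4  0.4 -3. ] g 0.1580710714791449
 shift [ 0.027 -0.025  0.011]  turn [ 0.015  0.018 -7.86 ]
[-0.05912131 -1.48523498  0.05915156] 13.752183218685605
```

Emit:
{"op": "drive_tool", "data": {
  "rows": [
    [[0,0.03,0,0,0,-0.4,8],[0,0.06,0,0,0,-0.9,8],[0,0.06,0,0,0,-1.4,8],[0,0.06,0,0,0,-1.9,8],[0,0.06,0,0,0,-2.4,8],[0,0.06,0,0,0,-2.9,8],[0,0.06,0,0,0,-3.4,8],[0,0.06,0,0,0,-3.9,8],[0,0.06,0,0,0,-4.2,8],[0,0.06,0,0,0,-4.2,8]]
  ]
}}

```text
time: 5.7
ee_pos: [0.4636, -0.3085, 0.0793]
eef_rot: [1.109, 2.938, 0.001]
wrist_force: [2.4, 2.0, 1.8]
gripper_width: 0.161
```

```bash
python3 -c "
from go import *
go(.462,-.3083,.079,78);print(r.sense()['ft_torque'],r.sense()['gripper_width']*87)
"
```

```text
t 5.7 p [ 0.4636 -0.3085  0.0793] yawy 48.63 tilt 0.06 q [ 0.97  0.38 -0.55  1.79  0.23  1.03  1.18] F [2.4 2.  1.8] g 0.1613462654390444
 shift [ 0.046 -0.031  0.01 ]  turn [ 0.004  0.007 -3.671]
[ 0.25334993 -0.65611797  0.02240874] 14.037125093196863
```

Emit:
{"op": "drive_tool", "data": {
  "rows": [
    [[0,0,0,0,0,-0.4,8],[0,0.01,0,0,0,-0.9,8],[0,0.02,0,0,0,-1.4,8],[0,0.02,0,0,0,-1.9,8],[0,0.02,0,0,0,-2.4,8],[0,0.02,0,0,0,-2.9,8],[0,0.02,0,0,0,-3.3,8],[0,0.02,0,0,0,-3.6,8],[0,0.02,0,0,0,-3.68,8],[0,0.02,0,0,0,-3.68,8]]
  ]
}}

```text
time: 6.95
ee_pos: [0.4639, -0.308, 0.0793]
eef_rot: [0.328, 3.124, 0.0]
wrist_force: [3.4, 2.3, 2.7]
gripper_width: 0.157
```

```bash
python3 -c "
from go import *
go(.462,-.3083,.079,78);print(r.sense()['ft_torque'],r.sense()['gripper_width']*87)
"
```

```text
t 6.95 p [ 0.4639 -0.308   0.0793] yawy 78.02 tilt 0.04 q [ 1.04  0.4  -0.63  1.79  0.27  1.04  1.66] F [3.4 2.3 2.7] g 0.1574240972142331
 shift [ 0.061 -0.023  0.01 ]  turn [0.002 0.005 0.003]
[ 0.7128749  -0.7267081  -0.05353217] 13.695896457638279
```

Yaw reached 78.0°. Opening and rising.

Emit:
{"op": "drive_tool", "data": {
  "rows": [
    [[0,0,0,0,0,0,8],[0,0,0,0,0,0,50],[0,0,0,0,0,0,50],[0,0,0,0,0,0,50],[0,0,0,0,0,0,50],[0,0,-0.5,0,0,0,50],[0,0,-1.5,0,0,0,50],[0,0,-3,0,0,0,50],[0,0,-4.5,0,0,0,50],[0,0,-5,0,0,0,50]]
  ]
}}

```text
time: 8.2
ee_pos: [0.4646, -0.3086, 0.233]
eef_rot: [0.326, 3.12, -0.004]
wrist_force: [-0.4, 0.1, -0.1]
gripper_width: 0.57
```

```bash
python3 -c "
from go import *
a=np.radians(4);tx=.5605-.026*np.cos(a);ty=.0242-.026*np.sin(a);print(tx,ty)
go(tx-.05,ty,.2,94)
for n in ('top','scene'):
    cv2.imwrite('pics/%s3.png'%n,viewer.get_image(n))
a=cv2.imread('pics/top3.png');b=cv2.imread('pics/scene3.png')
A=cv2.resize(a[185:265,310:390],None,fx=5,fy=5,interpolation=2);B=cv2.resize(b[110:190,150:230],None,fx=5,fy=5,interpolation=2)
cv2.imwrite('pics/k3.png',np.hstack([A,B]))
"
```

```text
0.5345633346932446 0.022386331682652742
t 8.2 p [ 0.4646 -0.3086  0.233 ] yawy 78.08 tilt 0.29 q [ 1.08  0.25 -0.67  1.62  0.16  1.32  1.75] F [-0.4  0.1 -0.1] g 0.5697575777019419
 shift [ 1.633 10.936  1.068]  turn [-0.021  0.029 -1.99 ]
```

View pics/k3.png

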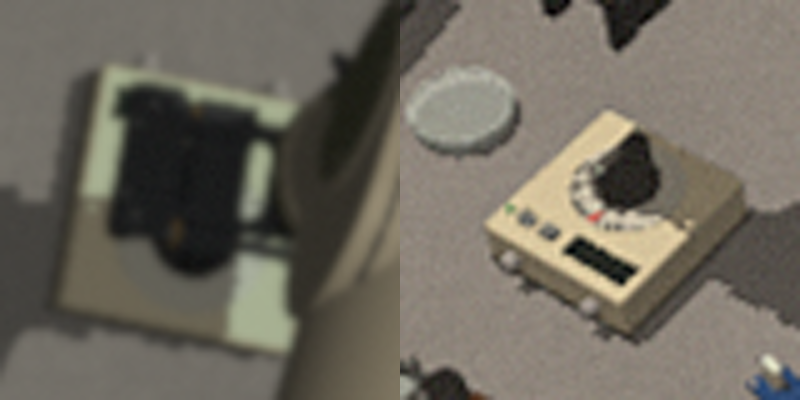

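Emit:
{"op": "drive_tool", "data": {
  "rows": [
    [[0.2,1,0.2,0,0,-0.2,50],[0.4,2.3,0.4,0,0,-0.5,50],[0.6,3.8,0.6,0,0,-0.8,50],[0.8,5.3,0.8,0,0,-1.1,50],[1.0,6.8,1.0,0,0,-1.4,50],[1.2,8.3,1.07,0,0,-1.7,50],[1.45,9.7,1.07,0,0,-1.9,50],[1.6,10.6,1.07,0,0,-1.99,50],[1.63,10.94,1.07,0,0,-1.99,50],[1.63,10.94,1.07,0,0,-1.99,50]]
  ]
}}

```text
time: 9.55
ee_pos: [0.4832, 0.0226, 0.1963]
eef_rot: [0.109, -3.139, -0.0]
wrist_force: [-0.2, 0.2, 0.6]
gripper_width: 0.577
```

```bash
python3 -c "
from ov import *
from go import go
go(.5346,.0224,.14,94); go(.5346,.0224,.085,94)
for n in ('top','scene'):
    cv2.imwrite('pics/%s4.png'%n,viewer.get_image(n))
a=cv2.imread('pics/top4.png');b=cv2.imread('pics/scene4.png')
c,g,m=models((.4796,-.312,-12),(.5605,.0242,4),(.472,.269,12.3),0)
A=cv2.resize(a[185:265,310:390],None,fx=5,fy=5,interpolation=2)
B=view('scene',b,150,110,80,80,5,[c[2]],'pics/t.png')
cv2.imwrite('pics/k4.png',np.hstack([A,B])); crop(b,200,90,110,140,4,'pics/e4.png')
"
```

```text
t 9.55 p [0.4832 0.0226 0.1963] yawy 93.99 tilt 0.06 q [ 0.76  0.14 -0.95  1.84  0.12  1.23  1.41] F [-0.2  0.2  0.6] g 0.5766955408710313
 shift [-1.71  -0.126  1.874]  turn [ 0.001 -0.008 -0.001]
t 9.55 p [0.4832 0.0226 0.1963] yawy 93.99 tilt 0.06 q [ 0.76  0.14 -0.95  1.84  0.12  1.23  1.41] F [-0.2  0.2  0.6] g 0.5766955408710313
 shift [-1.712 -0.127  3.708]  turn [ 0.001 -0.008 -0.001]
```

View pics/k4.png

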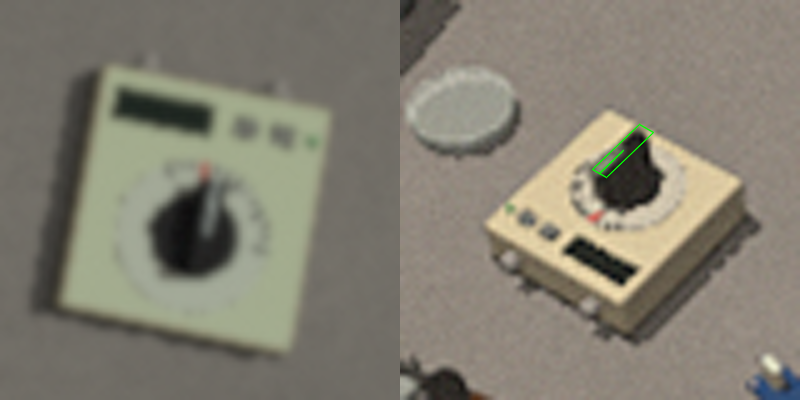

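View pics/e4.png

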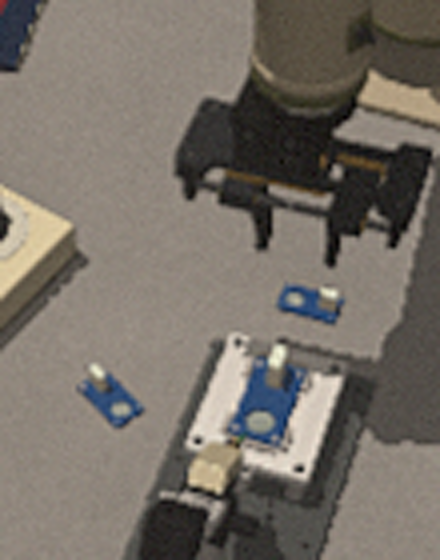

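```bash
python3 -c "
from ov import *
a=cv2.imread('pics/top4.png');b=cv2.imread('pics/scene4.png')
out=[]
for k in (-.1,0,.1):
  c,g,m=models((.4806,-.312,-12),(.5605,.0242,4),(.472,.269,12.3),k)
  c=(c[2][0],c[2][1],c[2][2],c[2][3][:1],(0,255,0))
  out.append(np.vstack([view('top',a,330,210,35,35,7,[c],'pics/t.png'),view('scene',b,180,130,35,35,7,[c],'pics/t.png')]))
cv2.imwrite('pics/k5.png',np.hstack(out))
A=cv2.resize(a[210:245,330:365],None,fx=14,fy=14,interpolation=2);cv2.imwrite('pics/k6.png',A)
"
```

```text
(no output)
```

View pics/k5.png

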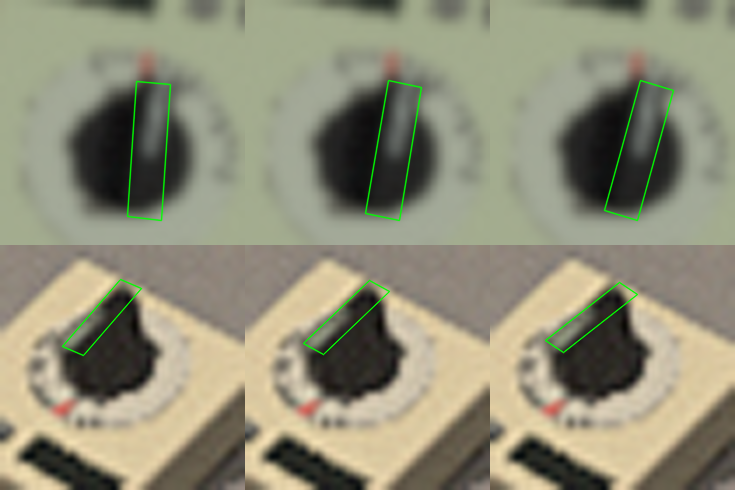

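View pics/k6.png

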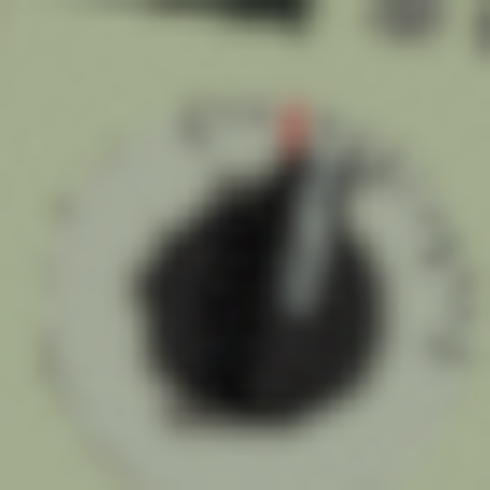

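The pointer lies on the red mark (best fit about 0, ±0.04) and the window is clear of the electrode. Going to the tab.

Emit:
{"op": "drive_tool", "data": {
  "rows": [
    [[-0.5,-0.05,0,0,0,0,50],[-1.1,-0.1,0.2,0,0,0,50],[-1.6,-0.13,0.5,0,0,0,50],[-1.71,-0.13,1.0,0,0,0,50],[-1.71,-0.13,1.5,0,0,0,50],[-1.71,-0.13,1.87,0,0,0,50],[-1.71,-0.13,1.87,0,0,0,50],[-1.71,-0.13,1.87,0,0,0,50],[-1.71,-0.13,1.87,0,0,0,50],[-1.71,-0.13,1.87,0,0,0,50]]
  ]
}}

```text
time: 10.9
ee_pos: [0.5351, 0.0226, 0.1412]
eef_rot: [-0.109, 3.139, -0.0]
wrist_force: [0.6, 0.6, 0.1]
gripper_width: 0.576
```

```bash
python3 -c "
from ov import *
from go import go
go(.5346,.0224,.085,94)
for n in ('top','scene'):
    cv2.imwrite('pics/%s5.png'%n,viewer.get_image(n))
a=cv2.imread('pics/top5.png');b=cv2.imread('pics/scene5.png')
c,g,m=models((.4796,-.312,-12),(.5605,.0242,4),(.472,.269,12.3),0)
B=view('scene',b,230,130,60,80,7,[g[1]],'pics/e5.png')
"
```

```text
t 10.9 p [0.5351 0.0226 0.1412] yawy 93.98 tilt 0.04 q [ 0.65  0.34 -0.9   1.78  0.29  1.16  1.29] F [0.6 0.6 0.1] g 0.5759669068568066
 shift [ 0.019 -0.004  1.873]  turn [-0.002  0.004 -0.002]
```

View pics/e5.png

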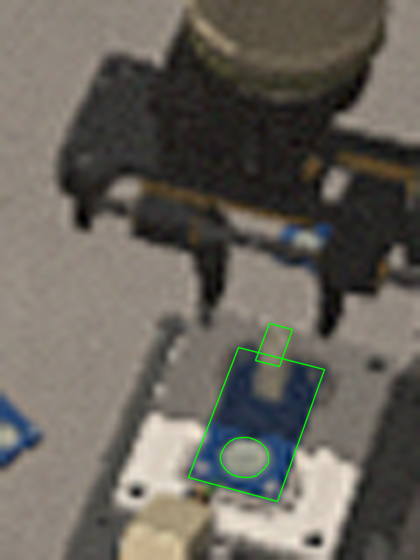

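Fingers straddle the tab. Descending to 85 mm and gripping.

Emit:
{"op": "drive_tool", "data": {
  "rows": [
    [[0.02,0,0.3,0,0,0,50],[0.02,0,0.8,0,0,0,50],[0.02,0,1.3,0,0,0,50],[0.02,0,1.7,0,0,0,50],[0.02,0,1.87,0,0,0,50],[0.02,0,1.87,0,0,0,50],[0.02,0,1.87,0,0,0,5],[0.02,0,1.87,0,0,0,5],[0.02,0,1.87,0,0,0,5],[0.02,0,1.87,0,0,0,5]]
  ],
  "newtons": 30
}}

```text
time: 12.25
ee_pos: [0.5344, 0.0225, 0.0849]
eef_rot: [-0.109, 3.139, -0.0]
wrist_force: [0.2, -0.6, 0.2]
gripper_width: 0.202
```

Emit:
{"op": "drive_tool", "data": {
  "rows": [
    [[0,0,0,0,0,0,5],[0,0,0,0,0,0,5],[0,0,0,0,0,0,5],[0,0,0,0,0,0,5],[0,0,0,0,0,0,5],[0,0,0,0,0,0,5],[0,0,0,0,0,0,5],[0,0,0,0,0,0,5],[0,0,0,0,0,0,5],[0,0,0,0,0,0,5]]
  ],
  "newtons": 40
}}

```text
time: 13.5
ee_pos: [0.5346, 0.0238, 0.0851]
eef_rot: [-0.111, 3.139, 0.002]
wrist_force: [-0.5, 5.0, 2.0]
gripper_width: 0.133
```

```bash
python3 -c "
from go import *
go(.5346,.0224,.085,94); print(r.sense()['gripper_width']*87,r.sense()['ft_torque'])
b=viewer.get_image('scene'); crop(b,230,130,60,80,7,'pics/e6.png')
"
```

```text
t 13.5 p [0.5346 0.0238 0.0851] yawy 94.04 tilt 0.09 q [ 0.61  0.41 -0.87  1.83  0.36  1.06  1.24] F [-0.5  5.   2. ] g 0.13334776566172377
 shift [ 0.003 -0.047  0.002]  turn [0.009 0.007 0.005]
11.601255612569968 [ 1.38970455 -0.24291093  0.0060952 ]
```

View pics/e6.png

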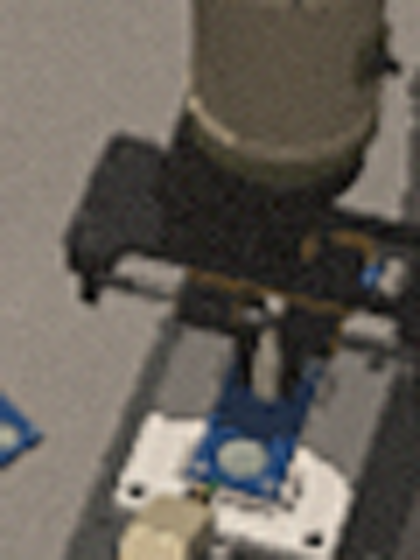

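Gripped at 11.6 mm. A 5 N side force shows the seat centre is slightly further +y, so I'll relieve that and then lift.

Emit:
{"op": "drive_tool", "data": {
  "rows": [
    [[0,0.03,0,0,0,0,5],[0,0.05,0,0,0,0,5],[0,0.05,-0.1,0,0,0,5],[0,0.05,-0.3,0,0,0,5],[0,0.05,-0.6,0,0,0,5],[0,0.05,-1.0,0,0,0,5],[0,0.05,-1.6,0,0,0,5],[0,0.05,-2.2,0,0,0,5],[0,0.05,-2.6,0,0,0,5],[0,0.05,-2.7,0,0,0,5]]
  ]
}}

```text
time: 14.8
ee_pos: [0.5347, 0.024, 0.1668]
eef_rot: [-0.109, 3.138, -0.001]
wrist_force: [0.7, 0.5, -1.0]
gripper_width: 0.135
```

```bash
python3 -c "
from go import *
a=np.radians(12.3);fx,fy=.472,.269
go(fx-.048*np.cos(a),fy-.048*np.sin(a),.175,102.3); print(r.sense()['gripper_width']*87,r.sense()['ft_torque'])
b=viewer.get_image('scene'); crop(b,210,90,100,120,5,'pics/e7.png')
"
```

```text
t 14.8 p [0.5347 0.024  0.1668] yawy 93.97 tilt 0.08 q [ 0.66  0.31 -0.92  1.75  0.27  1.21  1.31] F [ 0.7  0.5 -1. ] g 0.1350342092927499
 shift [ 3.1    8.061 -0.283]  turn [-0.004  0.01  -1.041]
11.747976208469241 [ 0.13769148 -0.12759108  0.00027503]
```

View pics/e7.png

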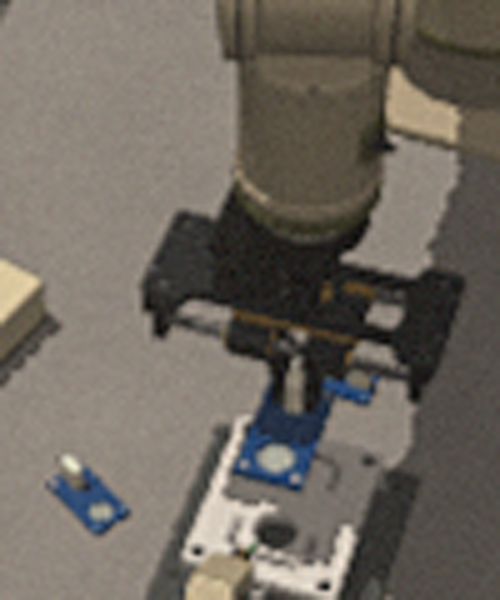

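The insert is out of the seat, level in the fingers. Moving back first, then across to the camera.

Emit:
{"op": "drive_tool", "data": {
  "rows": [
    [[0.3,0,-0.1,0,0,0,5],[0.9,0.3,-0.3,0,0,0,5],[1.6,1.0,-0.3,0,0,-0.1,5],[2.2,2.0,-0.3,0,0,-0.2,5],[2.6,3.2,-0.3,0,0,-0.4,5],[2.9,4.4,-0.3,0,0,-0.6,5],[3.1,5.6,-0.3,0,0,-0.8,5],[3.1,6.8,-0.3,0,0,-1.0,5],[3.1,7.6,-0.3,0,0,-1.04,5],[3.1,7.9,-0.3,0,0,-1.04,5]]
  ]
}}

```text
time: 16.1
ee_pos: [0.4239, 0.255, 0.1743]
eef_rot: [0.34, -3.122, -0.0]
wrist_force: [-0.1, -0.7, -1.4]
gripper_width: 0.135
```

```bash
python3 -c "
from go import *
a=np.radians(12.3);fx,fy=.472,.269
go(fx-.048*np.cos(a),fy-.048*np.sin(a),.155,102.3)
"
```

```text
t 16.1 p [0.4239 0.255  0.1743] yawy 102.43 tilt 0.06 q [ 0.38  0.25 -1.12  1.84  0.24  1.21  0.97] F [-0.1 -0.7 -1.4] g 0.13501787990244923
 shift [-0.066  0.115  0.644]  turn [ 0.002 -0.007  0.016]
```

Emit:
{"op": "drive_tool", "data": {
  "rows": [
    [[0,0.05,0.1,0,0,0,5],[-0.03,0.11,0.3,0,0,0,5],[-0.06,0.11,0.5,0,0,0,5],[-0.06,0.11,0.64,0,0,0,5],[-0.06,0.11,0.64,0,0,0,5],[-0.06,0.11,0.64,0,0,0,5],[-0.06,0.11,0.64,0,0,0,5],[-0.06,0.11,0.64,0,0,0,5],[-0.06,0.11,0.64,0,0,0,5],[-0.06,0.11,0.64,0,0,0,5]]
  ]
}}

```text
time: 17.35
ee_pos: [0.4261, 0.2576, 0.1556]
eef_rot: [-0.337, 3.123, -0.0]
wrist_force: [0.4, 0.4, -0.8]
gripper_width: 0.13
```

```bash
cat > chk.py <<'E'
from ov import *
from go import go
import sys
a=np.radians(12.3);fx,fy=.472,.269
go(fx-.048*np.cos(a),fy-.048*np.sin(a),.155,102.3)
T=viewer.get_image('top');S=viewer.get_image('scene')
cv2.imwrite('pics/topf.png',T);cv2.imwrite('pics/scenef.png',S)
p=r.sense()['ee_pos']
P=[box(-.042,.042,-.023,.023,.136),circ(.022,0,.012,.136),box(-.042,.042,-.023,.023,.13)]
o=[(fx-.022*np.cos(a),fy-.022*np.sin(a),12.3,P,(0,255,0)),(fx,fy,12.3,[circ(0,0,.036,.07)],(0,0,255))]
A=view('top',T,120,170,70,100,5,o,'pics/t.png');B=view('scene',S,300,140,70,100,5,o,'pics/t.png')
A0=view('top',T,120,170,70,100,5,[],'pics/t.png')
B0=view('scene',S,300,140,70,100,5,[],'pics/t.png')
cv2.imwrite('pics/f%s.png'%sys.argv[1],np.hstack([B,B0])); cv2.imwrite('pics/ft%s.png'%sys.argv[1],np.hstack([A,A0]))
E
python3 chk.py 1
```

```text
t 17.35 p [0.4261 0.2576 0.1556] yawy 102.31 tilt 0.01 q [ 0.35  0.28 -1.1   1.85  0.27  1.17  0.94] F [ 0.4  0.4 -0.8] g 0.13000243627384317
 shift [0.023 0.046 0.018]  turn [-0.001  0.001  0.001]
```

View pics/f1.png

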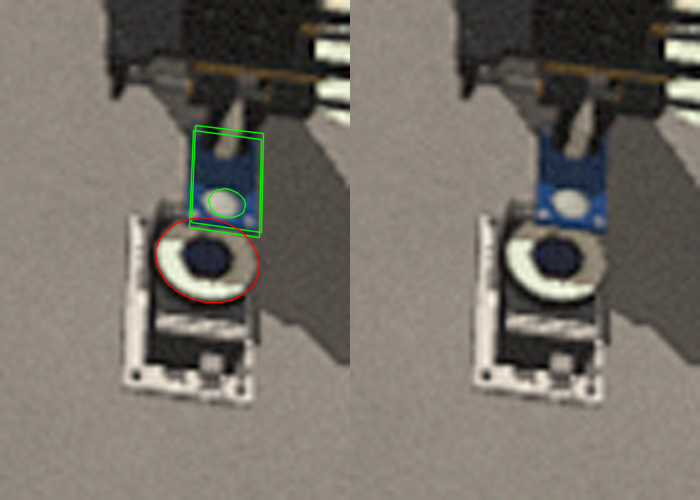

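View pics/ft1.png

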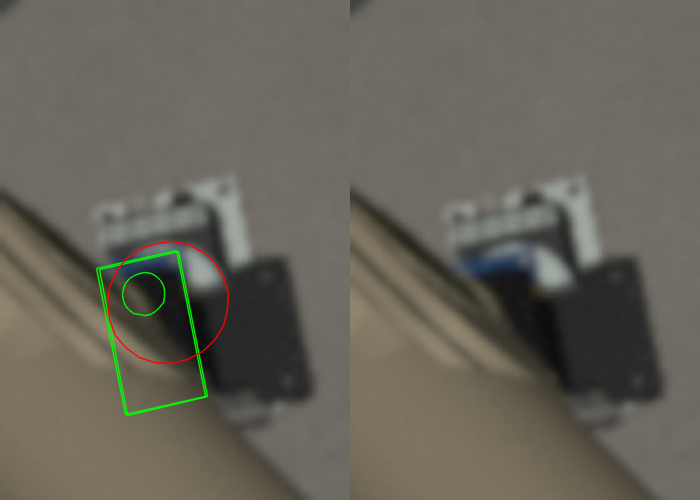

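Run:
```python
from h import *
S=cv2.imread('pics/scenef.png')
crop(S,330,160,35,40,16,'pics/z.png')
f=lambda x,y,z:px2w('scene',(x+.5)/5-.5+300,(y+.5)/5-.5+140,z)
print("win",f(219,204,.136))
```

```text
win [0.4748331 0.2645573 0.136    ]
```

View pics/z.png

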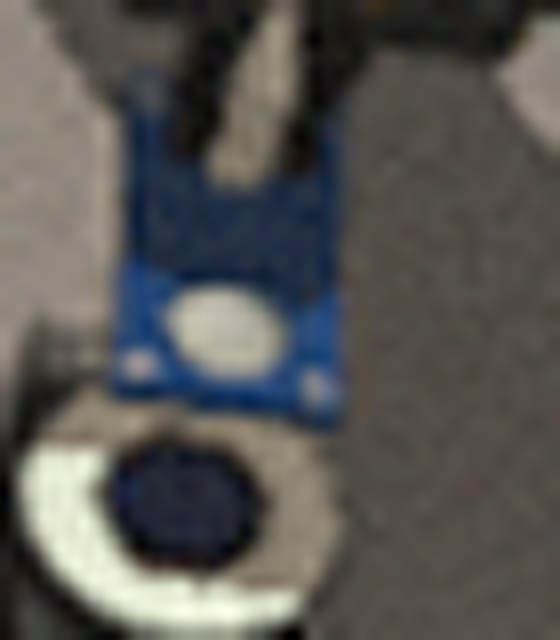

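Window seen at about (0.475, 0.265), a few mm off the focus, so a small correction.

Emit:
{"op": "drive_tool", "data": {
  "rows": [
    [[0.01,0.03,0,0,0,0,5],[0.03,0.07,0.01,0,0,0,5],[0.04,0.11,0.02,0,0,0,5],[0.04,0.11,0.02,0,0,0,5],[0.04,0.11,0.02,0,0,0,5],[0.04,0.11,0.02,0,0,0,5],[0.04,0.11,0.02,0,0,0,5],[0.04,0.11,0.02,0,0,0,5],[0.04,0.11,0.02,0,0,0,5],[0.04,0.11,0.02,0,0,0,5]]
  ]
}}

```text
time: 18.7
ee_pos: [0.4242, 0.2606, 0.1549]
eef_rot: [0.337, -3.123, 0.0]
wrist_force: [-0.1, 0.2, -2.0]
gripper_width: 0.133
```

```bash
python3 chk.py 2
python3 - <<'E'
from h import *
S=cv2.imread('pics/scenef.png');T=cv2.imread('pics/topf.png')
A=cv2.resize(S[120:160,165:225],None,fx=8,fy=8,interpolation=2)
cv2.imwrite('pics/kf.png',A)
cv2.imwrite('pics/topfb.png',cv2.resize(T,(800,600)))
crop(S,330,160,35,40,14,'pics/z2.png')
E
```

```text
t 18.7 p [0.4242 0.2606 0.1549] yawy 102.3 tilt 0.01 q [ 0.34  0.29 -1.1   1.85  0.28  1.17  0.93] F [-0.1  0.2 -2. ] g 0.1332539201890066
 shift [-0.018 -0.065 -0.003]  turn [-0.001 -0.     0.001]
```

View pics/f2.png

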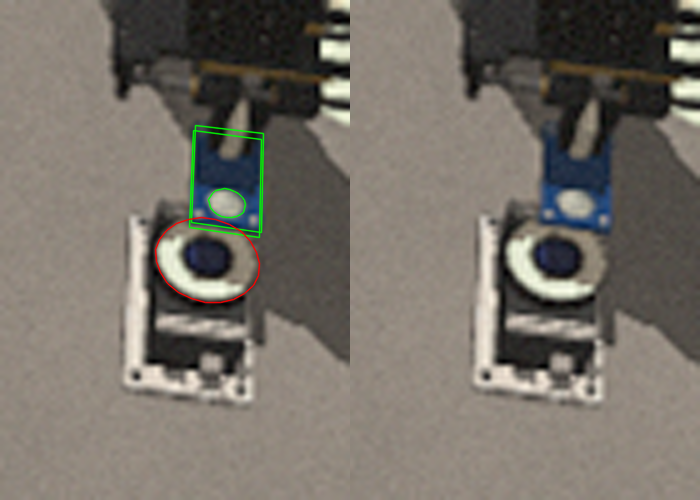

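View pics/topfb.png

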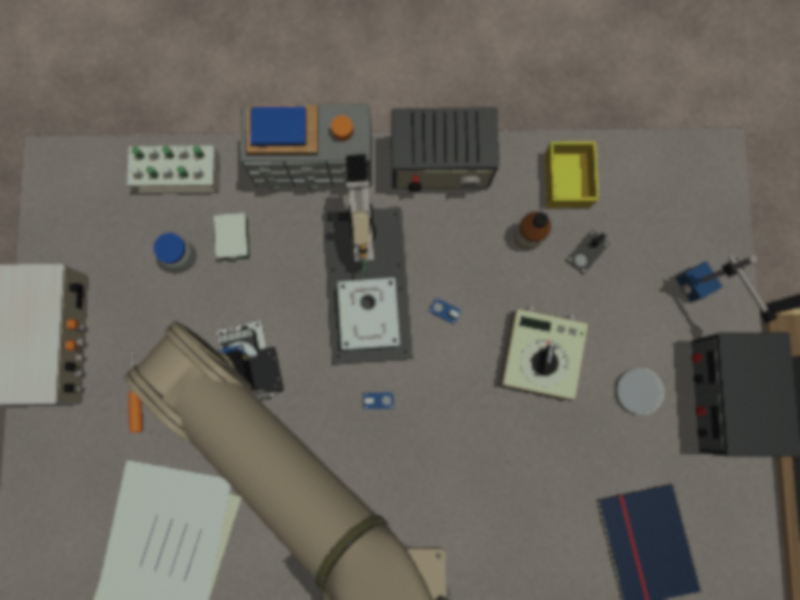

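View pics/z2.png

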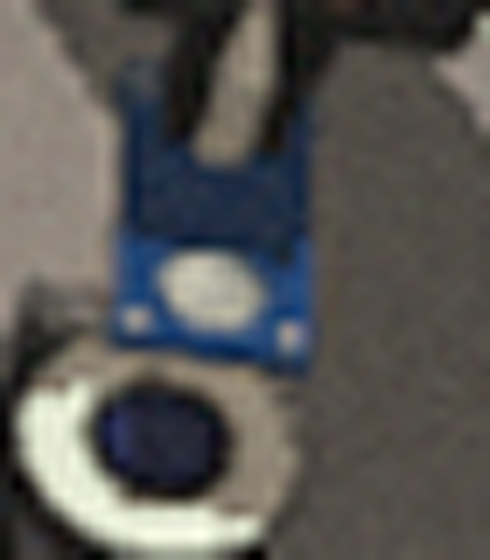

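The window is within about 2 mm of the expected outline, the pointer is on the mark and the bystanders haven't moved. Handing in.

```bash
python3 -c "
from bench import r,workorder
print(workorder.finish_job()); s=r.sense(); print(s['time'],s['ee_pos'],s['gripper_width']*87)"
```

```text
the job is handed in; nothing more can be done
None
the job is handed in; nothing more can be done
```

I turned the knob back to the red zero mark, which drew the electrode clear. Then I lifted the blue insert out of the stage by its white tab and handed in holding it over the inspection camera. The clock read about 18.8 s of the 58 s allowed. Handing in reports no verdict, so what follows is from my own last checks.

- **Knob:** the overlay fit put the pointer at zero to within about 0.04 rad, and the last top picture still shows it at the mark.
- **Insert position:** I corrected the position once, because the window showed up about 5 mm off centre. The camera then put it within about 2 mm of the lens axis. The arm's own pose reading agreed to within about 2 mm.
- **Height and attitude:** the underside was at about 130 mm, worked out from the tool height. The tool was tilted 0.01° and turned to the camera's measured heading. I took level from the tool and saw nothing against it in the side picture.
- **Grip:** the fingers held the tab at about 11.6 mm opening with a 40 N grip setting.
- **Contacts:** I saw no contact with the electrode or camera. Sideways forces peaked at about 7 N while turning the knob, and at about 5 N from the seat lip before lifting.
- **Bystanders:** all looked unmoved in the last top picture. The screwdriver was partly hidden by the arm.

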